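# Roll the capacitor up the test gutter to its stop

## Task

With closed fingertips or the outside of the fingers, nudge the blue-grey can capacitor that lies across the low end of the sloped metal gutter: roll it up the slope and over the crest, so that it settles in the seat against the yellow stop and stays there by itself without rolling back. Push it slowly and gently along the gutter; do not pinch it, lift it, flick it or let it run fast, and leave the jar, the tin and the relay beside the gutter where they are.

Things in the scene. Friction and masses are not known exactly. Their poses are not given: they have to be found in the camera images.
- gutter: Fixed open gutter of bare aluminium sheet on a dark steel base plate, 296 x 102 mm; an upright yellow stop plate closes one end. Origin: centre of the underside, on the bench; x runs along the gutter, uphill towards the stop, y across, z up. Inner width 90 mm; side rails 3 mm thick rise 14 mm above the floor all along. Smooth: friction about 0.35.
- foot (a point): Point at (-60, 0, 16) mm in the gutter's frame, on the floor where the climb begins, midway between the rails. Downhill of it the floor is a level landing 16 mm above the bench, as far as a lip 5.5 mm high that closes the low end (x = -148 to -142). Uphill of it the floor climbs straight at 11 degrees to the crest. Axes as the gutter's.
- crest (a point): Point on the floor at the top of the climb: (90, 0, 45) mm in the gutter's frame. From here the floor falls at 14 degrees to 33 mm at the face of the stop, x = 140; the stop's top is 70 high. Once its axis has passed the crest the capacitor rolls by itself the last 32 mm to the stop; short of it, it rolls back. Axes as the gutter's.
- seat (a point): Where the middle of the capacitor's axis lies when it rests in the seat against the stop: gutter frame (122.5, 0, 55) mm. Axes as the gutter's.
- capacitor: Loose blue-grey can capacitor, 35 mm diameter, can 80 mm long, with two screw terminals that stick out 6 mm more at one end; 0.10 to 0.20 kg. Lies on its side across the landing of the gutter, free to roll along it; a push of 1 to 2 N moves it. Origin: centre of the end without terminals, on the axis; its z axis runs along the can towards the terminals, at the start about along the gutter's +y.
- capacitor_mid (a point): Point on the can's axis midway along the can, 40 mm from its plain end, 17.5 mm above the floor it rolls on. Stays on the axis as it rolls. At the start 65 to 90 mm downhill of the gutter's origin.
- relay: Beige relay block, 36 x 36 x 54 mm, standing on the bench beside the gutter; a bystander. Origin: centre of the underside, z up.
- flux: Small orange jar with a black lid, 48 mm diameter, 62 mm high, standing on the bench beside the gutter; a bystander. Origin: centre of the underside, z up.
- grease: Low white tin with lid, 62 mm diameter, 36 mm high, standing on the bench beside the gutter; a bystander. Origin: centre of the underside, z up.
Not all that is in view belongs to the job. What is shaped like the capacitor but pink is not meant.

How it is judged:
By the outcome, as a careful person would: the job done as asked, in the order asked, and still so for the second after the job is handed in, with the robot touching nothing.
It also fails if it takes over 43 s, if anything falls off the work surface, if the arm or the gripper's body presses on something with over 40 N, if the wrist force passes 120 N, or if a joint passes its speed limit or range.

## Robot

A 6-joint arm with a two-finger parallel gripper is mounted at the origin on a cart in front of the work surface, level with it; the furniture and walls round the work are solid. World frame = base frame: x ahead of the robot, y to its left, z up, the work surface at z = 0. Lengths are in m, angles in rad, forces in N, time in s.
With the tool pointing down it reaches from about 0.25 to 0.725 m from the base axis. Payload 4 kg.
Tool frame: the origin (TCP) lies midway between the tips of the shut fingers; the grasp point (between the pads) lies 19 mm behind it; z points along the fingers, y is the line along which they close (so a half turn about z gives the same grasp; the last joint's range is limited). The gripper opens to 85 mm and grips with 20 to 120 N. Pads are 22 mm wide; open, the fingers measure 114 mm over their backs; the gripper's body (76 mm by 85 mm) begins 54 mm behind the grasp point. The pads swing forward as they close: fully open they stand 13 mm farther back than shut.
Start: joints at [1.325, 0.241, 0.005, 1.335, 0, 1.571], TCP at [0.122, 0.485, 0.231] pointing down, gripper open.
Joint ranges: [-2.72, 2.72], [-1.05, 1.87], [-1.09, 1.28], [-1.99, 2.15], [-1.42, 1.44], [-3.14, 3.14]. Speed limits (rad/s): [2.79, 2.79, 3.14, 3.14, 3.14, 3.14].

## Interface

Orientations are given as a unit quaternion [x, y, z, w].
In Python, from workcell import get_obs, imaging, workorder gives the robot as it stands.
- The arm moves only by the shell command python3 -m jog 'ROWS'. ROWS is a JSON list of rows, 1 to 10 of them, each of 7 numbers: a rotation vector rx, ry, rz in rad, then dx, dy, dz in m, then the finger opening in m; each row is the pose to reach, as a shift and turn from the pose commanded when the command began, along the tool's axes at that moment; what a row does not reach only later rows make up. A row lasts 1/8 s, in which the tool goes at most 0.0625 m and 0.188 rad, less where a joint would pass 70% of its speed; a pose out of reach is approached as far as the arm can. The fingers move at their own pace and stop on an object; the grip force is fixed at half the most. Time passes only in rows, so rows that do not move let the fingers close. It prints the time, the measured TCP pose, the force, the opening and the grip force at its end.
- get_obs(): the state, without advancing time (a new reading comes with each control period).
- imaging.camera(name): name is "side" or "top" or "wrist"; returns (picture, depth): 480x640x3 uint8, red, green, blue; 480x640 float32, m along the optical axis (not along the pixel's ray), 0 where there is no reading.
- imaging.calibration(name): a dict with "mtx" (3x3 intrinsics, pixels), "R" (3x3) and "t" (3): a world point X has camera coordinates R X + t. Camera axes: x right, y down, z forward; pixel columns grow to the right and rows downward; lengths in m; the calibration is good to about 2 mm. A picture is of the moment at which its call begins: read the wrist's pose just before it. calibration takes no time and is no camera call; for the wrist camera it gives the pose at the moment of the call.
- workorder.job_done(): hands the job in; it is judged then, once.
The state is a dict: "clock": time; "joint_pos": joint angles; "joint_vel": joint speeds; "tau": joint torques, N m; "eef_pos": TCP position; "tool_rot": TCP orientation; "ft_force": force on the tool from outside, world axes, zero at the start; "ft_torque": the same for the moment, N m; "grip_width": finger opening in m; "grasp_force": force on a finger pad.
Only numpy, scipy, OpenCV 4.12 (cv2) and the standard library are available. Lean on these libraries where they do the work, as an engineer would, in place of code of your own. Each camera call takes 0.05 s, during which the arm holds its last target. There are 200 camera calls.

## Working session

There is one attempt and no reset: what is moved stays moved. The work goes in short steps, Python scripts to look and compute and a shell command to move; the robot and the scene stay as the last step left them, time stands still between calls to the robot, and variables do not carry over. Pictures are saved under pics/ and viewed, at most 10 in all, crops included, and the job is handed in when it is done.

```bash
mkdir -p pics; python3 - <<'E'
from workcell import get_obs, imaging
import cv2,numpy as np
for n in("top","side"):
    p,d=imaging.camera(n); np.savez(f"{n}.npz",p=p,d=d,**imaging.calibration(n))
    cv2.imwrite(f"pics/{n}0.png",p[:,:,::-1])
o=get_obs(); print(o["clock"],o["eef_pos"],o["tool_rot"],o["grip_width"])
E
```

```text
0.1 [0.12151509 0.48442499 0.2304891 ] [ 1.22585838e-01  9.92457460e-01 -9.42543713e-04 -1.21887884e-04] 0.08540165116974198
```

View pics/top0.png

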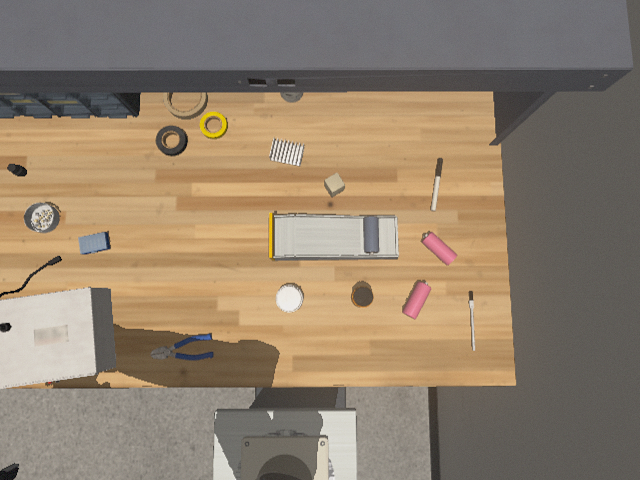

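View pics/side0.png

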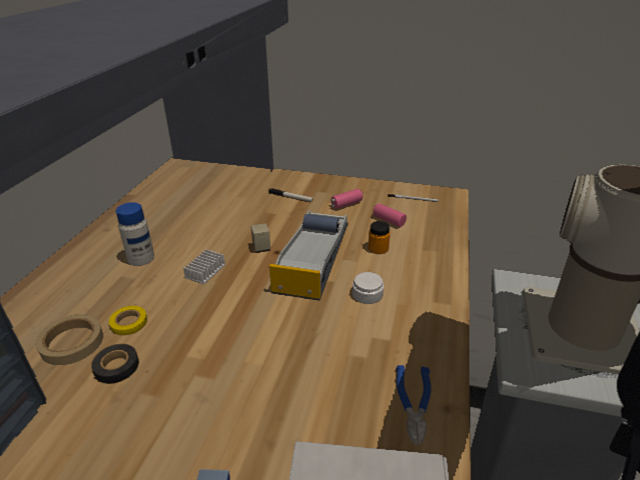

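The top view shows the gutter running from the yellow stop (272,235) to the low end (397,237). The capacitor lies across it at (371,234), the relay is at (334,185), the flux jar at (362,295) and the tin at (289,297). The side view agrees with this. Next I measure positions.

```bash
cat > h.py <<'E'
import numpy as np,cv2
def load(n):
    z=np.load(n+".npz"); return z["p"],z["d"],z["mtx"],z["R"],z["t"]
def ray(px,z,K,R,t):
    px=np.atleast_2d(px).astype(float); r=np.c_[px,np.ones(len(px))]@np.linalg.inv(K).T@R
    c=-R.T@t; return c+r*((z-c[2])/r[:,2])[:,None]
def pts(d,K,R,t):
    v,u=np.mgrid[:480,:640]; X=np.stack([(u-K[0,2])/K[0,0]*d,(v-K[1,2])/K[1,1]*d,d],-1)
    return (X-t)@R
def big(m):
    n,l,s,c=cv2.connectedComponentsWithStats(m.astype(np.uint8)); return l==1+np.argmax(s[1:,4])
E
python3 - <<'E'
from h import *
p,d,K,R,t=load("top"); P=pts(d,K,R,t); hsv=cv2.cvtColor(p,cv2.COLOR_RGB2HSV); H,S,V=[hsv[...,i].astype(int) for i in range(3)]
print("cam",-R.T@t)
roi=np.zeros((480,640),bool); roi[205:265,262:405]=1
y=big(roi&(H>18)&(H<32)&(S>180)&(V>120))
def show(n,m):
    q=P[m&(d>0)]; r=cv2.minAreaRect(np.argwhere(m)[:,::-1].astype(np.float32)); print(n,m.sum(),"med",np.median(q,0).round(4),"zp",np.percentile(q[:,2],[5,50,95]).round(4),[np.round(a,1) for a in r]); return r
show("stop",y)
c=big(roi&(H>100)&(H<130)&(S>40)&(np.arange(640)[None]>350))
rc=show("cap",c)
print("cap corners@top z~.04",ray(cv2.boxPoints(rc),.0425,K,R,t).round(4))
print(hsv[234,371],hsv[234,320],hsv[240,272])
g=roi&(S<60); g=big(g|c|y); g=big(cv2.morphologyEx(g.astype(np.uint8),cv2.MORPH_CLOSE,np.ones((5,5))))
r=show("gutter",g); print(ray(cv2.boxPoints(r),.03,K,R,t).round(4))
for n,(u,v) in dict(relay=(334,185),flux=(362,295),tin=(289,297)).items(): print(n,P[v,u].round(4))
# profile along center row
for u in range(268,400,6): print(u,P[235,u].round(4))
E
```

```text
cam [ 0.38463105 -0.08008746  1.07238289]
stop 153 med [0.5403 0.0303 0.0707] zp [0.0659 0.0707 0.0733] [array([270.5, 235. ]), array([44.,  3.]), np.float64(90.0)]Traceback (most recent call last):
  File "<stdin>", line 9, in <module>
  File "h.py", line 11, in big
    n,l,s,c=cv2.connectedComponentsWithStats(m.astype(np.uint8)); return l==1+np.argmax(s[1:,4])
                                                                              ~~~~~~~~~^^^^^^^^^
    return _wrapfunc(a, 'argmax', axis=axis, out=out, **kwds)
    return bound(*args, **kwds)
ValueError: attempt to get argmax of an empty sequence
```

```bash
python3 - <<'E'
from h import *
p,d,K,R,t=load("top"); P=pts(d,K,R,t); hsv=cv2.cvtColor(p,cv2.COLOR_RGB2HSV); H,S,V=[hsv[...,i].astype(int) for i in range(3)]
roi=np.zeros((480,640),bool); roi[205:265,262:405]=1
print(hsv[234,371],hsv[234,320],hsv[220,320],hsv[234,390])
U=np.arange(640)[None]
c=big(roi&(U>355)&(U<385)&(V<140)&(P[...,2]>.03))
y=big(roi&(H>18)&(H<32)&(S>180)&(V>120))
g=big(roi&((P[...,2]>.012)))
Q=P[c]; print("cap",c.sum(),Q[:,2].max().round(4)); rc=cv2.minAreaRect(Q[:,:2].astype(np.float32)); print(rc)
print("stop",cv2.minAreaRect(P[y&(P[...,2]>.06)][:,:2].astype(np.float32)))
print("gutter",cv2.minAreaRect(P[g][:,:2].astype(np.float32)))
# rails: lines of points above 12mm extremes per column
A=[]
for u in range(285,360,5):
    v=np.where(g[:,u])[0]; A.append([*P[v[0],u],*P[v[-1],u]])
A=np.array(A); print(A[::4].round(4)); print("slopes dx/dy",np.polyfit(A[:,1],A[:,0],1),np.polyfit(A[:,4],A[:,3],1))
for n,(u,v) in dict(relay=(334,185),flux=(362,295),tin=(289,297)).items(): print(n,P[v,u].round(4))
for u in range(266,402,5): print(u,P[235,u].round(4))
E
```

```text
[115  24 137] [ 20  19 202] [ 23  15 201] [ 25  16 209]
cap 526 1.0724
((0.47797030210494995, -0.16284826397895813), (0.0628833919763565, 0.2414371371269226), 63.03626251220703)
stop ((0.4755476117134094, -0.003550127148628235), (0.23233529925346375, 0.050153572112321854), 27.91072654724121)
gutter ((0.4871041178703308, -0.11403815448284149), (0.20478548109531403, 0.295148104429245), 0.1350647509098053)
[[ 0.5876 -0.0009  0.0525  0.4918 -0.0015  0.0499]
 [ 0.5869 -0.0465  0.0551  0.4921 -0.0463  0.0458]
 [ 0.5863 -0.092   0.0458  0.4925 -0.0916  0.0409]
 [ 0.588  -0.1384  0.0364  0.493  -0.1374  0.0345]]
slopes dx/dy [-0.0074204   0.58637296] [-0.00854327  0.4916018 ]
relay [ 0.6568 -0.1129  0.0554]
flux [ 0.406  -0.1722  0.0628]
tin [ 0.4027 -0.0103  0.0392]
266 [ 5.498e-01  4.800e-02 -1.000e-04]
271 [0.539  0.0285 0.0696]
276 [0.5446 0.021  0.0331]
281 [0.5437 0.0089 0.039 ]
286 [ 0.5435 -0.0025  0.0394]
291 [ 0.5429 -0.0143  0.0436]
296 [ 0.5427 -0.0257  0.0446]
301 [ 0.5428 -0.0371  0.0435]
306 [ 0.5435 -0.0483  0.039 ]
311 [ 0.5431 -0.0598  0.0412]
316 [ 0.5439 -0.0712  0.0357]
321 [ 0.5441 -0.0827  0.0343]
326 [ 0.5441 -0.0942  0.0338]
331 [ 0.5448 -0.1059  0.0289]
336 [ 0.5452 -0.1175  0.026 ]
341 [ 0.5456 -0.1293  0.0234]
346 [ 0.5458 -0.141   0.0215]
351 [ 0.5464 -0.153   0.0174]
356 [ 0.5461 -0.1645  0.0193]
361 [ 0.5464 -0.1764  0.0168]
366 [ 0.5418 -0.1851  0.0467]
371 [ 0.5412 -0.196   0.0508]
376 [ 0.5415 -0.2077  0.048 ]
381 [ 0.5465 -0.2235  0.0153]
386 [ 0.5461 -0.2349  0.0176]
391 [ 0.5469 -0.2475  0.012 ]
396 [ 0.5454 -0.2577  0.0215]
401 [ 0.5483 -0.2728  0.0025]
```

The measurements match the given sizes:
- **Gutter:** centre about (0.540, -0.114), with uphill along world +y.
- **Crest:** y of about -0.024.
- **Capacitor:** axis at y of about -0.196, top at z = 0.051.

I will fly over with the fingers shutting, to a point downhill of the capacitor.

```bash
R='[0,0,1.334,-0.582,-0.595,0.02,0]'; python3 -m jog '[[0,0,0.16,-0.04,-0.04,0,0],[0,0,0.32,-0.08,-0.08,0,0],[0,0,0.48,-0.12,-0.12,0,0],[0,0,0.64,-0.16,-0.16,0,0],[0,0,0.8,-0.2,-0.2,0,0],[0,0,0.95,-0.24,-0.24,0,0],[0,0,1.1,-0.28,-0.28,0,0],[0,0,1.22,-0.32,-0.32,0,0],[0,0,1.334,-0.36,-0.365,0,0],[0,0,1.334,-0.4,-0.405,0,0]]'
```

```text
clock: 1.35
eef_pos: [0.4115, -0.0072, 0.2312]
tool_rot: [0.711, 0.703, 0.0, -0.0]
ft_force: [1.4, 0.2, -0.1]
grip_width: 0.0001
grasp_force: 0.0
```

```bash
python3 -m jog '[[0,0,0,-0.05,0.03,0.01,0],[0,0,0,-0.1,0.06,0.02,0],[0,0,0,-0.15,0.09,0.04,0],[0,0,0,-0.2,0.12,0.05,0],[0,0,0,-0.227,0.132,0.06,0],[0,0,0,-0.227,0.132,0.06,0],[0,0,0,-0.227,0.132,0.06,0]]'; python3 - <<'E'
from workcell import get_obs, imaging
import cv2,numpy as np
o=get_obs();print(o["eef_pos"],o["tool_rot"])
cal=imaging.calibration("wrist"); p,d=imaging.camera("wrist"); np.savez("w.npz",p=p,d=d,**cal); cv2.imwrite("pics/w1.png",p[:,:,::-1])
E
```

```text
clock: 2.22
eef_pos: [0.5404, -0.2327, 0.1709]
tool_rot: [0.71, 0.704, -0.0, -0.001]
ft_force: [-0.7, 1.1, -0.8]
grip_width: -0.0
grasp_force: 0.0
[ 0.54042291 -0.23274102  0.1708734 ] [ 7.10252487e-01  7.03946472e-01 -1.42629908e-04 -8.65508542e-04]
```

View pics/w1.png

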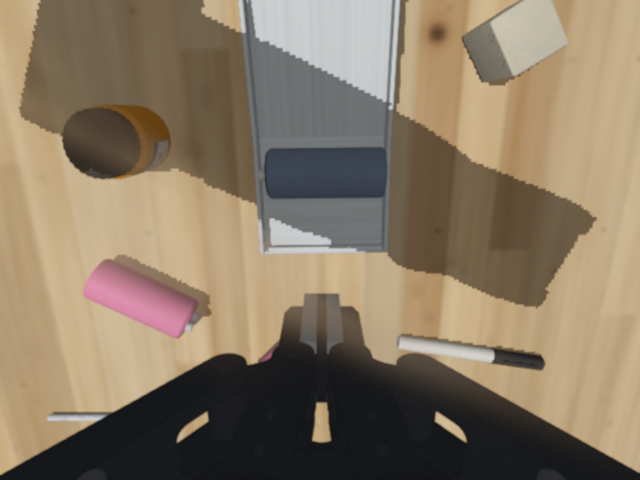

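The wrist view shows the capacitor at (265–386, 147–198), square across the gutter and not far from its lip (row ~250). The fingers are shut. I'll measure it from this close view.

```bash
python3 - <<'E'
from h import *
p,d,K,R,t=load("w"); P=pts(d,K,R,t)
print("cam",-R.T@t, R[2])
m=np.zeros((480,640),bool); m[140:210,255:395]=1
c=big(m&(p.max(2)<85)&(P[...,2]>.034)&(P[...,2]<.056)); q=P[c]
v,u=np.where(c); print(u.min(),u.max(),v.min(),v.max()); print(q.min(0).round(4),q.max(0).round(4))
for b in (280,325,370):
    k=P[140:210,b]; k=k[k[:,2]>.036]; print(b,k[k[:,2].argmax()].round(4),k[:,1].min().round(4),k[:,1].max().round(4))
print("can ends x @z.045",ray([[265,172],[386,172]],.045,K,R,t).round(4))
print("rails/floor",[P[r,325].round(4).tolist() for r in (205,215,225,235,243,248,252,256)])
k=P[225]; print("row225 high",[ (i,k[i].round(4).tolist()) for i in (250,257,260,264,380,386,388,392)])
print("rail x@z.03",ray([[261,225],[388,225]],.03,K,R,t).round(4))
E
```

```text
cam [ 0.54072184 -0.15714754  0.31356727] [-0.0050294  -0.30010041 -0.95389436]
264 386 148 198
[ 0.5011 -0.2145  0.0342] [ 0.5829 -0.1809  0.053 ]
280 [ 0.5129 -0.1953  0.052 ] -0.2141 -0.1814
325 [ 0.5422 -0.2015  0.0518] -0.2149 -0.1816
370 [ 0.5407 -0.1571  0.3136] -0.2142 -0.1571
can ends x @z.045 [[ 0.5021 -0.1956  0.045 ]
 [ 0.5831 -0.1964  0.045 ]]
rails/floor [[0.5423, -0.225, 0.0167], [0.5422, -0.2328, 0.0169], [0.5422, -0.2408, 0.0164], [0.5421, -0.2491, 0.0158], [0.5421, -0.2551, 0.0174], [0.542, -0.2578, 0.0215], [0.542, -0.2613, 0.0209], [0.5421, -0.2723, -0.0]]
row225 high [(250, [0.4812, -0.2449, -0.0]), (257, [0.4871, -0.2447, 0.0009]), (260, [0.4945, -0.2361, 0.0316]), (264, [0.4958, -0.2392, 0.0206]), (380, [0.5846, -0.2413, 0.0159]), (386, [0.587, -0.2375, 0.0296]), (388, [0.5886, -0.2378, 0.0288]), (392, [0.5965, -0.2457, 0.001])]
rail x@z.03 [[ 0.495  -0.2366  0.03  ]
 [ 0.5884 -0.2374  0.03  ]]
```

```bash
python3 -m jog '[[0,0,-0.017,-0.003,0.002,0.04,0],[0,0,-0.017,-0.003,0.002,0.08,0],[0,0,-0.017,-0.003,0.002,0.11,0],[0,0,-0.017,-0.003,0.002,0.13,0],[0,0,-0.017,-0.003,0.002,0.142,0],[0,0,-0.017,-0.003,0.002,0.147,0],[0,0,-0.017,-0.003,0.002,0.147,0]]'
```

```text
clock: 3.15
eef_pos: [0.5434, -0.2362, 0.0249]
tool_rot: [0.704, 0.71, 0.0, 0.0]
ft_force: [0.4, -1.2, -0.6]
grip_width: 0.0001
grasp_force: 0.0
```

```bash
python3 -m jog '[[0,0,0,0.003,0,0,0],[0,0,0,0.005,0,0,0],[0,0,0,0.007,0,0,0],[0,0,0,0.009,0,0,0],[0,0,0,0.011,0,0,0],[0,0,0,0.013,0,0,0],[0,0,0,0.015,0,0,0],[0,0,0,0.017,0,0,0],[0,0,0,0.019,0,0,0],[0,0,0,0.021,0,0,0]]'
python3 - <<'E'
from workcell import imaging
import numpy as np,cv2
from h import *
cal=imaging.calibration("wrist"); p,d=imaging.camera("wrist"); np.savez("w.npz",p=p,d=d,**cal); cv2.imwrite("pics/w2.png",p[:,:,::-1])
E
```

```text
clock: 4.4
eef_pos: [0.5428, -0.2152, 0.0243]
tool_rot: [0.704, 0.71, 0.0, -0.0]
ft_force: [-0.8, -0.7, 0.1]
grip_width: 0.0
grasp_force: 0.1
```

View pics/w2.png

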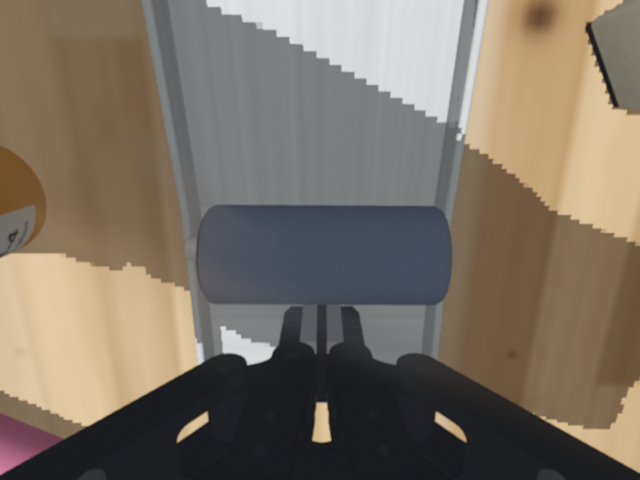

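The fingers (column 321) are just behind the middle of the capacitor (197–450), which is still square across the gutter. Continuing slowly, rising with the slope.

```bash
python3 -m jog '[[0,0,0,0.0025,0,0,0],[0,0,0,0.005,0,0,0],[0,0,0,0.0075,0,0,0],[0,0,0,0.01,0,0,0],[0,0,0,0.0125,0,0,0],[0,0,0,0.015,0,-0.0005,0],[0,0,0,0.0175,0,-0.001,0],[0,0,0,0.02,0,-0.0015,0],[0,0,0,0.0225,0,-0.002,0],[0,0,0,0.025,0,-0.0025,0]]'
```

```text
clock: 5.7
eef_pos: [0.5428, -0.1903, 0.027]
tool_rot: [0.704, 0.71, -0.0, 0.0]
ft_force: [0.0, -2.3, 1.6]
grip_width: -0.0
grasp_force: 1.1
```

```bash
python3 -m jog '[[0,0,0,0.0025,0,-0.0005,0],[0,0,0,0.005,0,-0.001,0],[0,0,0,0.0075,0,-0.0015,0],[0,0,0,0.01,0,-0.002,0],[0,0,0,0.0125,0,-0.0025,0],[0,0,0,0.015,0,-0.003,0],[0,0,0,0.0175,0,-0.0035,0],[0,0,0,0.02,0,-0.004,0],[0,0,0,0.0225,0,-0.0045,0],[0,0,0,0.025,0,-0.005,0]]'
python3 - <<'E'
from workcell import imaging
import numpy as np,cv2
cal=imaging.calibration("wrist"); p,d=imaging.camera("wrist"); cv2.imwrite("pics/w3.png",p[:,:,::-1])
E
```

```text
clock: 6.95
eef_pos: [0.5424, -0.1652, 0.0318]
tool_rot: [0.704, 0.71, -0.0, -0.0]
ft_force: [0.2, -2.2, 0.8]
grip_width: -0.0003
grasp_force: 0.9
```

View pics/w3.png

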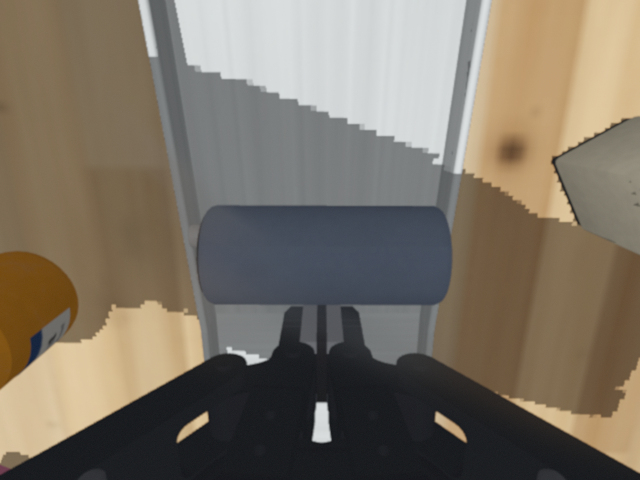

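The capacitor is still square, centred and in contact (197–450, rows 205–305), and the relay and jar are well clear. Continuing.

```bash
python3 -m jog '[[0,0,0,0.0025,0,-0.0005,0],[0,0,0,0.005,0,-0.001,0],[0,0,0,0.0075,0,-0.0015,0],[0,0,0,0.01,0,-0.002,0],[0,0,0,0.0125,0,-0.0025,0],[0,0,0,0.015,0,-0.003,0],[0,0,0,0.0175,0,-0.0035,0],[0,0,0,0.02,0,-0.004,0],[0,0,0,0.0225,0,-0.0045,0],[0,0,0,0.025,0,-0.005,0]]'
```

```text
clock: 8.25
eef_pos: [0.5422, -0.1402, 0.0368]
tool_rot: [0.704, 0.71, -0.0, -0.0]
ft_force: [0.5, -2.2, 0.8]
grip_width: 0.0
grasp_force: 0.9
```

```bash
python3 -m jog '[[0,0,0,0.0025,0,-0.0005,0],[0,0,0,0.005,0,-0.001,0],[0,0,0,0.0075,0,-0.0015,0],[0,0,0,0.01,0,-0.002,0],[0,0,0,0.0125,0,-0.0025,0],[0,0,0,0.015,0,-0.003,0],[0,0,0,0.0175,0,-0.0035,0],[0,0,0,0.02,0,-0.004,0],[0,0,0,0.0225,0,-0.0045,0],[0,0,0,0.025,0,-0.005,0]]'
```

```text
clock: 9.5
eef_pos: [0.542, -0.1152, 0.0418]
tool_rot: [0.704, 0.71, -0.0, -0.0]
ft_force: [-0.0, -1.2, 1.6]
grip_width: -0.0
grasp_force: 0.9
```

```bash
python3 -m jog '[[0,0,0,0.0025,0,-0.0005,0],[0,0,0,0.005,0,-0.001,0],[0,0,0,0.0075,0,-0.0015,0],[0,0,0,0.01,0,-0.002,0],[0,0,0,0.0125,0,-0.0025,0],[0,0,0,0.015,0,-0.003,0],[0,0,0,0.0175,0,-0.0035,0],[0,0,0,0.02,0,-0.004,0],[0,0,0,0.0225,0,-0.0045,0],[0,0,0,0.025,0,-0.005,0]]'
python3 - <<'E'
from workcell import imaging
import numpy as np,cv2
cal=imaging.calibration("wrist"); p,d=imaging.camera("wrist"); cv2.imwrite("pics/w4.png",p[:,:,::-1])
E
```

```text
clock: 10.75
eef_pos: [0.5418, -0.0902, 0.0468]
tool_rot: [0.704, 0.71, -0.0, -0.0]
ft_force: [-0.3, -1.7, 0.8]
grip_width: -0.0002
grasp_force: 0.9
```

View pics/w4.png

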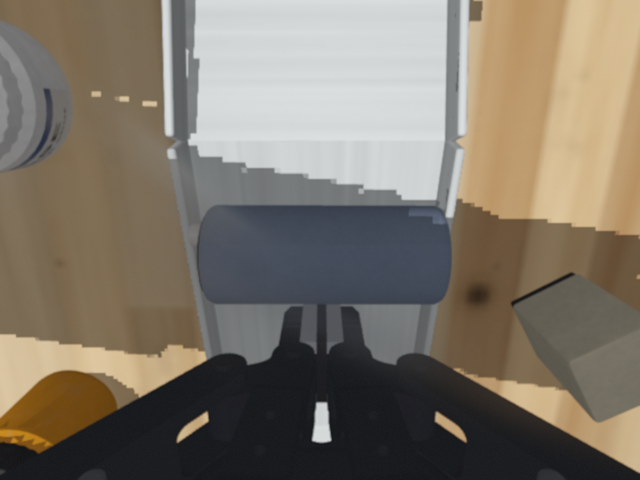

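The capacitor is centred, with the crest line ahead at row ~140. 25 mm more at this pace, then slower over the crest.

```bash
python3 -m jog '[[0,0,0,0.0025,0,-0.0005,0],[0,0,0,0.005,0,-0.001,0],[0,0,0,0.0075,0,-0.0015,0],[0,0,0,0.01,0,-0.002,0],[0,0,0,0.0125,0,-0.0025,0],[0,0,0,0.015,0,-0.003,0],[0,0,0,0.0175,0,-0.0035,0],[0,0,0,0.02,0,-0.004,0],[0,0,0,0.0225,0,-0.0045,0],[0,0,0,0.025,0,-0.005,0]]'
```

```text
clock: 12.05
eef_pos: [0.5416, -0.0652, 0.0518]
tool_rot: [0.704, 0.71, -0.0, -0.0]
ft_force: [-0.1, -1.8, 1.4]
grip_width: 0.0001
grasp_force: 0.9
```

```bash
python3 -m jog '[[0,0,0,0.0015,0,-0.0003,0],[0,0,0,0.003,0,-0.0006,0],[0,0,0,0.0045,0,-0.0009,0],[0,0,0,0.006,0,-0.001,0],[0,0,0,0.0075,0,-0.001,0],[0,0,0,0.009,0,-0.001,0],[0,0,0,0.0105,0,-0.001,0],[0,0,0,0.0115,0,-0.001,0],[0,0,0,0.0125,0,-0.001,0],[0,0,0,0.0135,0,-0.001,0]]'
python3 - <<'E'
from workcell import imaging
import numpy as np,cv2
from h import pts
cal=imaging.calibration("wrist"); p,d=imaging.camera("wrist"); P=pts(d,cal["mtx"],cal["R"],cal["t"])
print(P[60:300:20,400].round(4))
E
```

```text
clock: 13.3
eef_pos: [0.5412, -0.0514, 0.0525]
tool_rot: [0.704, 0.71, 0.0, -0.001]
ft_force: [0.3, -0.4, -0.7]
grip_width: 0.0004
grasp_force: 0.0
[[ 5.749e-01  4.640e-02  4.000e-04]
 [ 5.630e-01  3.320e-02  6.920e-02]
 [ 5.631e-01  2.760e-02  7.060e-02]
 [ 5.704e-01  2.120e-02  3.340e-02]
 [ 5.706e-01  1.380e-02  3.500e-02]
 [ 5.707e-01  6.300e-03  3.730e-02]
 [ 5.707e-01 -1.100e-03  3.980e-02]
 [ 5.711e-01 -8.900e-03  4.050e-02]
 [ 5.656e-01 -9.100e-03  7.030e-02]
 [ 5.646e-01 -1.360e-02  7.720e-02]
 [ 5.645e-01 -1.930e-02  7.950e-02]
 [ 5.649e-01 -2.590e-02  7.980e-02]]
```

It has just reached the crest and contact force has dropped. I'll hold so it rolls away by itself, then check.

```bash
python3 -m jog '[[0,0,0,0.0005,0,0,0],[0,0,0,0.001,0,0,0],[0,0,0,0.001,0,0,0],[0,0,0,0.001,0,0,0],[0,0,0,0.001,0,0,0],[0,0,0,0.001,0,0,0],[0,0,0,0.001,0,0,0],[0,0,0,0.001,0,0,0]]'
python3 - <<'E'
from workcell import imaging
import numpy as np,cv2
from h import pts
cal=imaging.calibration("wrist"); p,d=imaging.camera("wrist"); P=pts(d,cal["mtx"],cal["R"],cal["t"])
print(P[60:300:20,400].round(4)); cv2.imwrite("pics/w5.png",p[:,:,::-1])
E
```

```text
clock: 14.35
eef_pos: [0.5415, -0.0509, 0.0528]
tool_rot: [0.704, 0.71, -0.0, 0.0]
ft_force: [-0.3, 0.1, 0.4]
grip_width: -0.0004
grasp_force: 0.0
[[ 0.5752  0.0467  0.001 ]
 [ 0.5761  0.0385 -0.0007]
 [ 0.5636  0.0281  0.0697]
 [ 0.5646  0.0223  0.0663]
 [ 0.5642  0.0166  0.0706]
 [ 0.5643  0.0107  0.0722]
 [ 0.5646  0.0047  0.0728]
 [ 0.5659 -0.0025  0.0684]
 [ 0.5713 -0.0157  0.0439]
 [ 0.5719 -0.0239  0.044 ]
 [ 0.5726 -0.0327  0.0432]
 [ 0.5735 -0.0422  0.0416]]
```

View pics/w5.png

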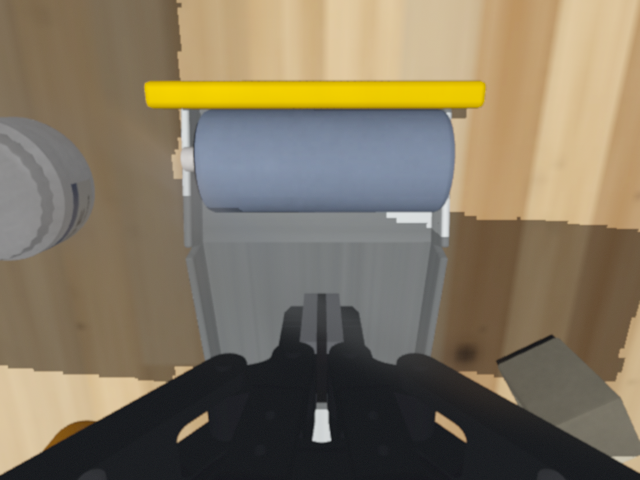

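The capacitor now rests square against the yellow stop (197–453, rows 110–212), beyond the crest line at row ~240. I'll back off, rise and recheck.

```bash
python3 -m jog '[[0,0,0,-0.01,0,-0.01,0],[0,0,0,-0.02,0,-0.03,0],[0,0,0,-0.03,0,-0.06,0],[0,0,0,-0.03,0,-0.09,0],[0,0,0,-0.03,0,-0.11,0],[0,0,0,-0.03,0,-0.12,0],[0,0,0,-0.03,0,-0.12,0],[0,0,0,-0.03,0,-0.12,0]]'
python3 - <<'E'
from workcell import imaging
import numpy as np,cv2
from h import *
cal=imaging.calibration("wrist"); p,d=imaging.camera("wrist"); P=pts(d,cal["mtx"],cal["R"],cal["t"]); cv2.imwrite("pics/w6.png",p[:,:,::-1])
m=big((P[...,2]>.055)&(P[...,2]<.085)&(P[...,1]<.024)&(P[...,1]>-.03)&(abs(P[...,0]-.54)<.06)); q=P[m]; print(q.min(0),q.max(0))
E
```

```text
clock: 15.4
eef_pos: [0.5411, -0.0809, 0.1719]
tool_rot: [0.704, 0.71, -0.001, -0.001]
ft_force: [-0.8, 0.3, -0.3]
grip_width: -0.0
grasp_force: 0.0
[ 0.49552246 -0.00964411  0.05509014] [0.58447201 0.02399411 0.07502115]
```

View pics/w6.png

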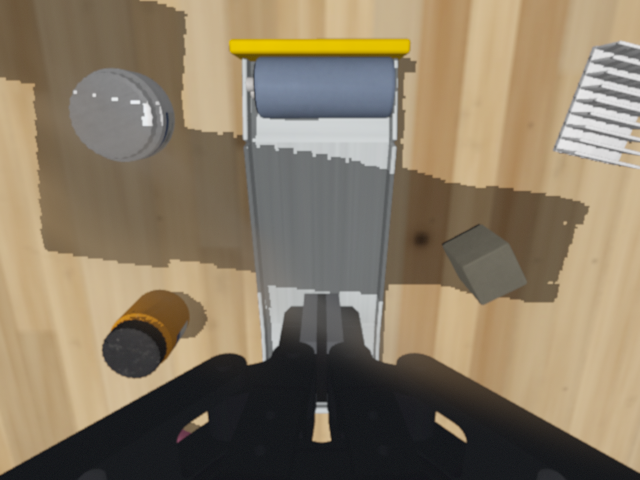

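The capacitor rests in the seat against the stop (255–395, rows 57–117). The jar, tin and relay are standing where they were, and the robot is clear.

```bash
python3 -c "
from workcell import workorder; print(workorder.job_done())"
```

```text
the job is handed in; nothing more can be done
None
```

The capacitor went slowly up the gutter and over the crest, and it rests by itself in the seat against the yellow stop; the jar, tin and relay were not touched, and I handed the job in at about 15.5 s.

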